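# Sort two sprung draw-rod modules and hold the good one at its length mark

## Robot

A 6-joint arm with a two-finger parallel gripper is mounted at the origin on a cart in front of the work surface, level with it; the furniture and walls round the work are solid. World frame = base frame: x ahead of the robot, y to its left, z up, the work surface at z = 0. Lengths are in m, angles in rad, forces in N, time in s.
With the tool pointing down it reaches from about 0.375 to 0.75 m from the base axis. Payload 9 kg.
Tool frame: the origin (TCP) lies where the fingers leave the gripper's body, on its centre line; the fingertips stand 73 mm ahead of it and the grasp point (between the pads) lies 54 mm ahead of it; z points along the fingers, y is the line along which they close (so a half turn about z gives the same grasp; the last joint's range is limited). The gripper opens to 85 mm and grips with 20 to 120 N. Pads are 22 mm wide; open, the fingers measure 114 mm over their backs; the gripper's body (76 mm by 85 mm) begins 54 mm behind the grasp point. The pads swing forward as they close: fully open they stand 13 mm farther back than shut.
Start: joints at [-0.218, 0.104, 0.097, 1.564, 0, 1.353], TCP at [0.6, 0, 0.304] pointing down, gripper open.
Joint ranges: [-2.99, 2.99], [-0.84, 1.86], [-1.1, 1.16], [-1.84, 2.11], [-1.51, 1.56], [-3.14, 3.14]. Speed limits (rad/s): [2.22, 2.22, 2.57, 3.14, 3.14, 3.14].

## Interface

Orientations are given as a 3x3 rotation matrix whose columns are the frame's x, y, z axes.
In Python, from cell import arm gives the robot as it stands. Calls block until the motion is done:
- arm.move_ptp(position, orientation): joint-space move of the TCP to a pose.
- arm.line_to(position, rotation=None, speed=0.15): straight line of the TCP; rotation=None keeps the orientation; speed is the mean speed in m/s.
- arm.goto_joints(angles): joint-space move.
- arm.grip(opening): finger opening in m; the grip force is fixed at half the most; returns when the fingers have stopped.
- arm.dwell(seconds).
- arm.inverse_kinematics(position, orientation): joint angles nearest the present ones, or None.
- arm.capture(name): name is "scene" or "side" or "wrist"; returns the picture (420x560x3 uint8, blue, green, red); there is no depth.
- arm.camera_params(name): a dict with "mtx" (3x3 intrinsics, pixels), "world_to_cam" (4x4, takes a point from world to camera coordinates); the wrist camera has in their place "mount" (4x4, takes a point from camera to tool coordinates, whose origin is the TCP and whose axes are the flange's). Camera axes: x right, y up, looking along -z (the intrinsics and any distortion apply to the point x, -y, -z); pixel columns grow to the right and rows downward; lengths in m; the calibration is good to about 2 mm. The wrist camera is an equidistant fisheye: a pixel r from the principal point sees the ray r / f radians off the axis. A picture is of the moment at which its call begins: read the wrist's pose just before it. camera_params takes no time and is no camera call.
A pose or a line that the arm cannot do raises arm.IKError and nothing moves.
- arm.finish_job(): hands the job in; it is judged then, once.
Readings, each from a call of its own:
- arm.get_t(): time.
- arm.get_joint_pos(): joint angles.
- arm.get_joint_velocities(): joint speeds.
- arm.get_joint_torque(): joint torques, N m.
- arm.get_tcp_pos(): TCP position.
- arm.get_orientation(): TCP orientation.
- arm.get_ft_force(): force on the tool from outside, world axes, zero at the start.
- arm.get_wrist_torque(): the same for the moment, N m.
- arm.get_grip_width(): finger opening in m.
- arm.get_grip_force(): force on a finger pad.
Only numpy, scipy, OpenCV 4.12 (cv2) and the standard library are available. Lean on these libraries where they do the work, as an engineer would, in place of code of your own. Each camera call takes 0.05 s, during which the arm holds its last target. There are 200 camera calls.

## Task

Sort the two sprung draw-rod modules by tag: lay the red-tagged one in the red reject nest and the green-tagged one in the green pass nest, each fully down with its rod out through the notched end wall, and let go of both with their rods in. Then take the green module's rod by its ribbed grip and pull it straight out against its spring, the module staying seated, until the blue length band has just come wholly out of the nose (40 mm of pull), never to its end stop, and finish while holding it there. Leave the bottle, the timer and the pen where they are.

Things in the scene. Friction and masses are not known exactly. Their poses are not given: they have to be found in the camera images.
- unit_green: green-tagged module: grey box 90 (x) x 36 (y) x 40 mm (z), black ends, green tag on top and long sides; 0.18 to 0.28 kg, loose, lying flat, rod roughly toward the robot. Origin: centre of the box's underside, z up. From its -x face a black nose (18 mm diameter, 14 mm long, 20 mm above the underside) sticks out; out of the nose comes a sprung rod.
- unit_green_mid (a point): Centre of the green-tagged module's box, 20 mm above its underside; same axes. Good to grasp here across the 36 mm width.
- rod_green_grip (a point): Centre of the ribbed black grip sleeve on the green-tagged module's rod (18 mm diameter, 32 mm long; 26 mm end flange, 4 mm thick, at its outer end). 76 mm from the box centre toward the module's -x when the rod is in; moves out with the rod toward -x. Module axes.
- rod_green (a joint): Pull-out of the green-tagged module's rod, m: 0 = in (rest), 0.065 = end stop. A spring pulls it back: 4 N at 0, 7.6 N at 40 mm. The steel rod (10 mm) has a blue band 5 mm wide, hidden inside at rest; at 0.040 the whole band is just out, its inner edge level with the nose's end.
- unit_red: red-tagged module: grey box 90 (x) x 36 (y) x 40 mm (z), black ends, red tag on top and long sides; 0.18 to 0.28 kg, loose, lying flat, rod roughly toward the robot. Origin: centre of the box's underside, z up. From its -x face a black nose (18 mm diameter, 14 mm long, 20 mm above the underside) sticks out; out of the nose comes a sprung rod.
- unit_red_mid (a point): Centre of the red-tagged module's box, 20 mm above its underside; same axes. Good to grasp here across the 36 mm width.
- rod_red_grip (a point): Centre of the ribbed black grip sleeve on the red-tagged module's rod (18 mm diameter, 32 mm long; 26 mm end flange, 4 mm thick, at its outer end). 76 mm from the box centre toward the module's -x when the rod is in; moves out with the rod toward -x. Module axes.
- rod_red (a joint): Pull-out of the red-tagged module's rod, m: 0 = in (rest), 0.065 = end stop. A spring pulls it back: 4 N at 0, 7.6 N at 40 mm. The steel rod (10 mm) has a blue band 5 mm wide, hidden inside at rest; at 0.040 the whole band is just out, its inner edge level with the nose's end.
- nest_green: Green pass nest, fixed: aluminium base 117 (x) x 64 x 12 mm, green walls. Origin: centre of the base's underside. Pocket 95 (x) x 41 mm, floor 12 mm up. Flared corner guides, tops 19 mm above the floor; sides open over the middle 55 mm for fingers; back wall at +x (24 mm). The 6 mm end wall at -x (35 mm) has a 26 mm notch, open above, for nose and rod; it takes the pull.
- nest_green_seat (a point): Where the box centre of a seated module comes to lie in the green nest: 32 mm above the bench over the pocket's centre, with about 2.5 mm play each way (a pull on the rod first slides the module up to 5 mm, till it meets the end wall); module x along nest x, rod out through the notch toward -x. Nest axes.
- nest_red: Red reject nest, fixed: aluminium base 117 (x) x 64 x 12 mm, red walls. Origin: centre of the base's underside. Pocket 95 (x) x 41 mm, floor 12 mm up. Flared corner guides, tops 19 mm above the floor; sides open over the middle 55 mm for fingers; back wall at +x (24 mm). The 6 mm end wall at -x (35 mm) has a 26 mm notch, open above, for nose and rod; it takes the pull.
- nest_red_seat (a point): Where the box centre of a seated module comes to lie in the red nest: 32 mm above the bench over the pocket's centre, with about 2.5 mm play each way (a pull on the rod first slides the module up to 5 mm, till it meets the end wall); module x along nest x, rod out through the notch toward -x. Nest axes.
- reagent_bottle: Small white reagent bottle with a red cap, 48 mm diameter, 105 mm tall, standing; origin: centre of its underside. To be left alone.
- timer: Small white bench timer, 58 x 72 x 18 mm, lying flat; origin: centre of its underside. To be left alone.
- marker: Black marker pen, 131 mm long (its y), 14 mm thick; origin: centre of its underside. To be left alone.
Not all that is in view belongs to the job. What is shaped like the unit_red but yellow is not meant.

How it is judged:
By the outcome, as a careful person would: the job done as asked, in the order asked, and still so for the second after the job is handed in, while the arm keeps its last pose, push and grip.
It also fails if it takes over 72 s, if anything falls off the work surface, if the arm or the gripper's body presses on something with over 40 N, if the wrist force passes 120 N, or if a joint passes its speed limit or range.

## Working session

There is one attempt and no reset: what is moved stays moved. The work goes in short steps, each a Python script; the robot and the scene stay as the last script left them, time stands still between calls to the robot, and variables do not carry over. Pictures are saved under pics/ and viewed, at most 11 in all, crops included, and the job is handed in when it is done.

```bash
ls; mkdir -p pics; python3 - <<'E'
from cell import arm
import cv2, numpy as np
np.set_printoptions(precision=4,suppress=True)
for n in ("scene","side","wrist"):
    im=arm.capture(n); cv2.imwrite(f"pics/{n}0.png",im)
    print(n,arm.camera_params(n))
a=[cv2.imread(f"pics/{n}0.png") for n in ("scene","side","wrist")]
print(arm.get_orientation(),arm.get_tcp_pos(),arm.get_t())
E
```

```text
pics
scene {'mtx': array([[473.4211,   0.    , 278.5999],
       [  0.    , 473.4211, 207.625 ],
       [  0.    ,   0.    ,   1.    ]]), 'world_to_cam': array([[ 0.707 , -0.7072,  0.0051, -0.4328],
       [ 0.3928,  0.3987,  0.8287, -0.2074],
       [-0.5881, -0.5839,  0.5596, -1.6126],
       [ 0.    ,  0.    ,  0.    ,  1.    ]])}
side {'mtx': array([[433.4429,   0.    , 284.5664],
       [  0.    , 433.4429, 202.1253],
       [  0.    ,   0.    ,   1.    ]]), 'world_to_cam': array([[-0.9197, -0.3926,  0.0014,  0.4245],
       [ 0.1542, -0.358 ,  0.9209, -0.1665],
       [-0.361 ,  0.8472,  0.3898, -1.1873],
       [ 0.    ,  0.    ,  0.    ,  1.    ]])}
wrist {'mtx': array([[325.1923,   0.    , 276.9852],
       [  0.    , 325.1923, 213.8234],
       [  0.    ,   0.    ,   1.    ]]), 'mount': array([[-0.0002,  0.9569,  0.2904,  0.0755],
       [ 1.    ,  0.0003, -0.0002,  0.0009],
       [-0.0003,  0.2904, -0.9569, -0.0698],
       [ 0.    ,  0.    ,  0.    ,  1.    ]])}
[[-0.      1.     -0.001 ]
 [ 1.      0.      0.0002]
 [ 0.0002 -0.001  -1.    ]] [0.5998 0.0001 0.3033] 0.15
```

View pics/scene0.png

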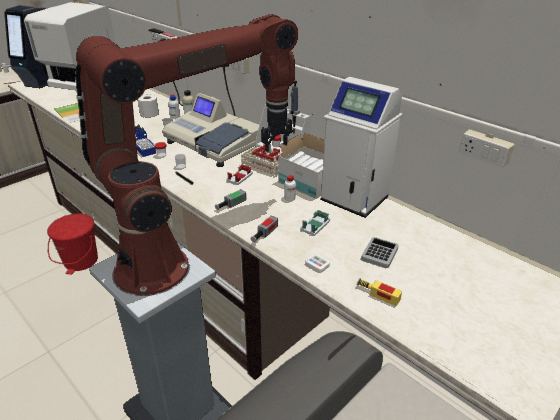

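View pics/wrist0.png

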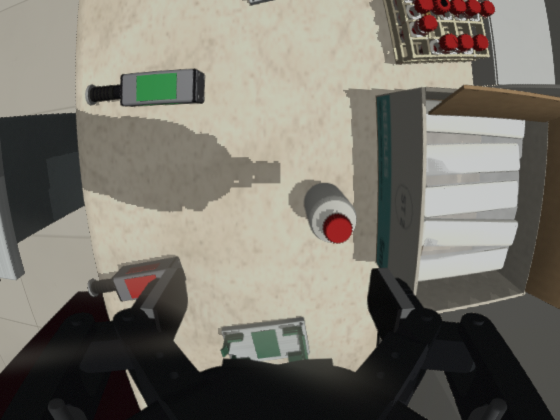

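The scene view shows these candidates:
- **Red tag:** grey module at (266,228) and yellow lookalike at (380,290). The grey one fits.
- **Green tag:** grey module at (231,199).
- **Nests:** red at (239,174) and green at (316,222).
- **Leave alone:** bottle (290,188), timer (317,263), pen (184,179).

The wrist view shows the green module at (157,87), the red one at (140,285) and the green nest at (265,343). Next I'll locate them and enlarge a crop to confirm.

```bash
cat > h.py <<'E'
from cell import arm
import cv2, numpy as np
np.set_printoptions(precision=4,suppress=True)
def ray_fixed(name,uv):
    p=arm.camera_params(name);K=p['mtx'];T=p['world_to_cam']
    x=(uv[0]-K[0,2])/K[0,0];y=(uv[1]-K[1,2])/K[1,1]
    R=T[:3,:3];return -R.T@T[:3,3],R.T@np.array([x,-y,-1.])
def ray_wrist(uv,pose):
    p=arm.camera_params('wrist');K=p['mtx'];M=p['mount'];pos,R=pose
    d=np.array([uv[0]-K[0,2],uv[1]-K[1,2]]);r=np.hypot(*d);th=r/K[0,0]
    s=np.sin(th)/max(r,1e-9);c=np.array([d[0]*s,-d[1]*s,-np.cos(th)])
    return pos+R@M[:3,3],R@M[:3,:3]@c
def plane(ray,z):
    o,d=ray;return o+d*(z-o[2])/d[2]
def shot(fn):
    pose=(np.array(arm.get_tcp_pos()),np.array(arm.get_orientation()))
    im=arm.capture('wrist');cv2.imwrite(fn,im);return im,pose
def mask(im,col):
    h=cv2.cvtColor(im,cv2.COLOR_BGR2HSV)
    if col=='green': return cv2.inRange(h,(45,90,40),(85,255,255))
    return cv2.inRange(h,(0,120,60),(8,255,255))|cv2.inRange(h,(172,120,60),(180,255,255))
def blobs(m,amin):
    cs,_=cv2.findContours(m,cv2.RETR_EXTERNAL,cv2.CHAIN_APPROX_NONE)
    return sorted([c for c in cs if cv2.contourArea(c)>amin],key=cv2.contourArea,reverse=True)
def down(yaw):  # tool y (closing line) at yaw+90deg from world x... tool z down; closing axis = (-sin,cos)
    c,s=np.cos(yaw),np.sin(yaw)
    y=np.array([-s,c,0]);z=np.array([0,0,-1.]);return np.c_[np.cross(y,z),y,z]
E
python3 - <<'E'
from h import *
pose=(np.array(arm.get_tcp_pos()),np.array(arm.get_orientation()))
im=cv2.imread('pics/wrist0.png')
for col in('green','red'):
    for c in blobs(mask(im,col),60):
        (u,v),wh,a=cv2.minAreaRect(c); print('wrist',col,(int(u),int(v)),cv2.contourArea(c),plane(ray_wrist((u,v),pose),.04)[:2])
im=cv2.imread('pics/scene0.png')
for n,uv,z in(('green',(231,199),.04),('red',(267,227),.04),('nestred',(239,174),.02),('nestgreen',(316,222),.02),('bottlecap',(290,180),.1),('timer',(317,263),.018),('pen',(184,179),.01)):
    print(n,plane(ray_fixed('scene',uv),z))
cv2.imwrite('pics/crop.png',cv2.resize(im[150:310,170:410],(800,533),interpolation=cv2.INTER_CUBIC))
E
```

```text
wrist green (156, 86) 958.5 [0.4735 0.1142]
wrist red (337, 228) 534.0 [ 0.667  -0.0424]
wrist red (442, 15) 533.5 [0.7835 0.2048]
wrist red (141, 286) 337.0 [ 0.4309 -0.1205]
wrist red (451, 41) 160.5 [0.7938 0.175 ]
wrist red (467, 41) 152.0 [0.8159 0.1786]
wrist red (481, 41) 136.0 [0.8377 0.1833]
wrist red (474, 6) 130.0 [0.8295 0.2262]
wrist red (487, 6) 108.5 [0.8508 0.2313]
green [0.4359 0.0945 0.04  ]
red [ 0.4076 -0.1437  0.04  ]
nestred [0.6129 0.2503 0.02  ]
nestgreen [ 0.5817 -0.2322  0.02  ]
bottlecap [ 0.6389 -0.0375  0.1   ]
timer [ 0.4062 -0.3908  0.018 ]
pen [0.4221 0.4004 0.01  ]
```

View pics/crop.png

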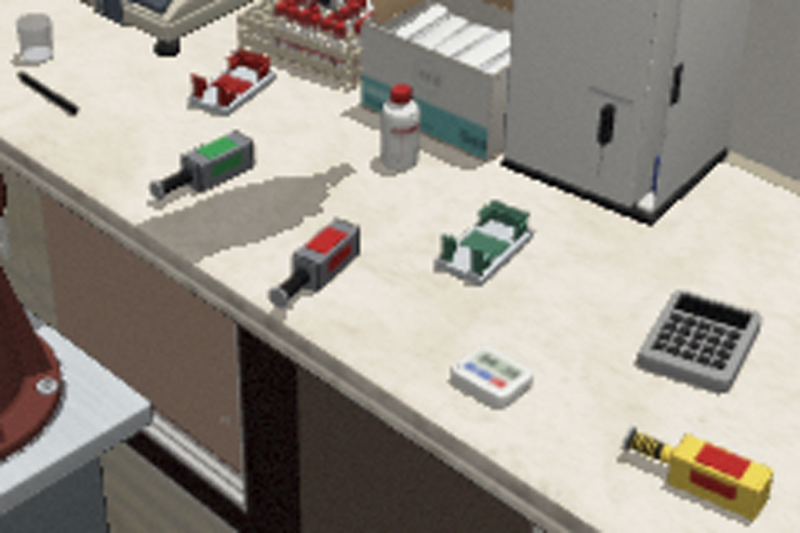

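The crop confirms it. The grey modules carry the green tag at crop (220,160) and the red tag at (328,245). The yellow one at (715,475) is the decoy. The red nest is at (235,80) and the green nest at (487,243). Now I'll take a closer wrist look at each of the four.

```bash
python3 - <<'E'
from h import *
import pickle
for yaw in(0,np.pi):
    print(yaw,[arm.inverse_kinematics([x,y,.3],down(yaw)) for x,y in((.44,-.125),(.58,-.24),(.47,.114),(.61,.25))])
q=arm.inverse_kinematics([.44,-.125,.3],down(0)); yaw=0 if q is not None and abs(q[5])<1.5 else np.pi
P={}
ims=[]
for n,(x,y) in dict(nestred=(.61,.25),green=(.47,.114),nestgreen=(.58,-.235),red=(.44,-.125)).items():
    arm.move_ptp([x,y,.27],down(yaw)); arm.dwell(.1); im,P[n]=shot(f'pics/l_{n}.png'); ims.append(im)
pickle.dump((yaw,P),open('looks.pkl','wb'))
m=np.vstack([np.hstack(ims[:2]),np.hstack(ims[2:])]);cv2.imwrite('pics/mont.png',cv2.resize(m,(800,600)))
print(yaw,arm.get_t(),arm.get_joint_pos())
E
```

```text
0 [array([-0.5641, -0.3355, -0.3186,  1.5877,  0.    , -0.5641]), array([-0.6003,  0.1892,  0.1828,  1.5645,  0.    , -0.6003]), array([-0.0333, -0.2532, -0.251 ,  1.5731,  0.    , -0.0333]), array([0.1911, 0.2896, 0.2979, 1.579 , 0.    , 0.1911])]
3.141592653589793 [array([-0.5641, -0.3355, -0.3186,  1.5877,  0.    ,  2.5775]), array([-0.6003,  0.1892,  0.1828,  1.5645,  0.    ,  2.5413]), array([-0.0333, -0.2532, -0.251 ,  1.5731,  0.    ,  3.1083]), array([ 0.1911,  0.2896,  0.2979,  1.579 ,  0.    , -2.9505])]
0 4.7333 [-0.5644 -0.3396 -0.3761  1.5341 -0.0001 -0.5641]
```

View pics/mont.png

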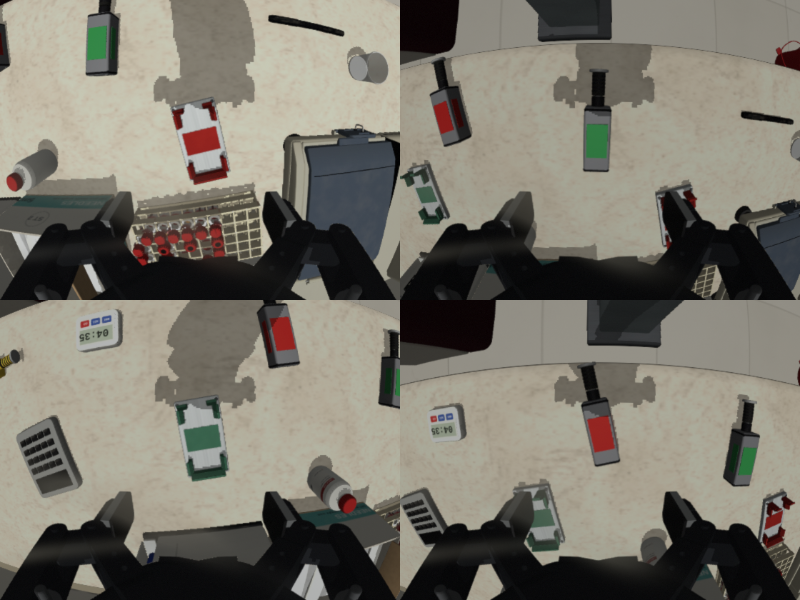

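The montage shows all four clearly. The red nest is at (200,140) and the green nest at (203,438), both with their notches toward the robot (image up). The green tag is at (598,140) and the red tag at (600,433). Next I'll measure each one, with rectified overlays as a check.

```bash
cat >> h.py <<'E'
def measure(im,pose,col,z,near,amin=200):
    best=None
    for c in blobs(mask(im,col),amin):
        w=np.array([plane(ray_wrist(p,pose),z)[:2] for p in c[:,0,:].astype(float)])
        (cx,cy),(a,b),ang=cv2.minAreaRect((w*1000).astype(np.float32))
        d=np.hypot(cx/1000-near[0],cy/1000-near[1])
        box=cv2.boxPoints(((cx,cy),(a,b),ang)); e1,e2=box[1]-box[0],box[2]-box[1]
        e=e1 if np.hypot(*e1)>np.hypot(*e2) else e2
        if best is None or d<best[0]: best=(d,(cx/1000,cy/1000),sorted((a,b)),e)
    d,cc,s,e=best; e=e*np.sign(e[0]); return cc,s,np.arctan2(e[1],e[0])
def rectify(im,pose,z,c,yaw,half=(.09,.06),px=.0005):
    p=arm.camera_params('wrist');K=p['mtx'];M=p['mount'];pos,R=pose
    xs=np.arange(-half[0],half[0],px);ys=np.arange(-half[1],half[1],px)
    X,Y=np.meshgrid(xs,ys);cs,sn=np.cos(yaw),np.sin(yaw)
    W=np.stack([c[0]+cs*X-sn*Y,c[1]+sn*X+cs*Y,0*X+z],-1)
    Cc=((W-pos)@R-M[:3,3])@M[:3,:3]
    th=np.arctan2(np.hypot(Cc[...,0],Cc[...,1]),-Cc[...,2]);r=np.hypot(Cc[...,0],Cc[...,1])
    k=K[0,0]*th/np.maximum(r,1e-9)
    return cv2.remap(im,(K[0,2]+Cc[...,0]*k).astype(np.float32),(K[1,2]-Cc[...,1]*k).astype(np.float32),1)
E
python3 - <<'E'
from h import *
import pickle
yaw,P=pickle.load(open('looks.pkl','rb'));out=[];res={}
for n,col,z,near in(('nestred','red',.0125,(.61,.25)),('nestgreen','green',.0125,(.58,-.235)),('green','green',.04,(.47,.114)),('red','red',.04,(.44,-.125))):
    im=cv2.imread(f'pics/l_{n}.png');c,s,a=measure(im,P[n],col,z,near)
    if 'nest' in n: 
        pass
    res[n]=(c,a);print(n,np.array(c),np.array(s),a)
    v=rectify(im,P[n],z,c,a,half=(.1,.07))
    dims=(90,36) if 'nest' not in n else (117,64)
    w,h=v.shape[1]/2,v.shape[0]/2
    cv2.rectangle(v,(int(w-dims[0]),int(h-dims[1])),(int(w+dims[0]),int(h+dims[1])),(255,0,255),1)
    if 'nest' in n: cv2.rectangle(v,(int(w-95),int(h-41)),(int(w+95),int(h+41)),(255,255,0),1)
    out.append(v)
cv2.imwrite('pics/rect.png',np.vstack([np.hstack(out[:2]),np.hstack(out[2:])]));pickle.dump(res,open('res.pkl','wb'))
E
```

```text
nestred [0.6189 0.2552] [32.9981 48.9329] -1.3315055
nestgreen [ 0.5846 -0.2255] [32.009  47.8965] -1.3983827
green [0.4729 0.1145] [27.6059 45.4789] -0.012822004
red [ 0.433  -0.1202] [27.8829 46.1213] 0.2123901
```

View pics/rect.png

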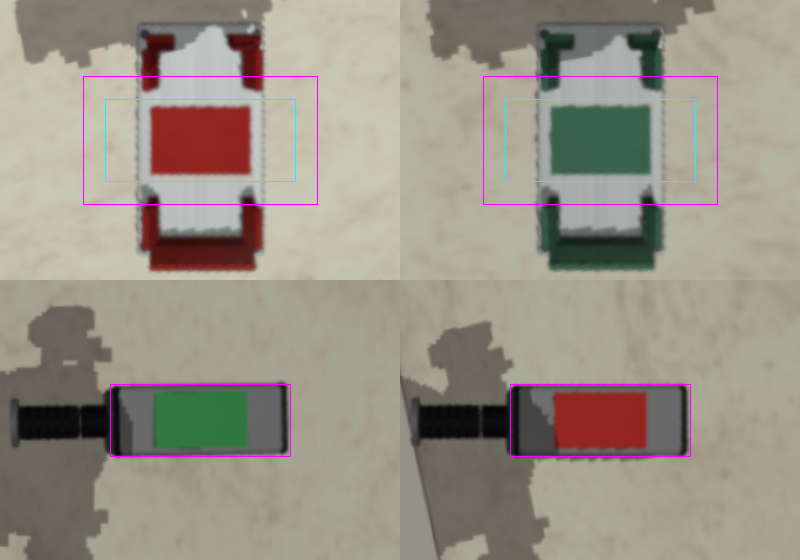

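The patch centres match the base outlines (117 x 64), and the modules match 90 x 36. The nest yaws are 0.239 for red and 0.172 for green. I'll pick the red module first and check it in the hand.

```bash
cat >> h.py <<'E'
def pick(c,a,z=.078):
    x,y=c[0]-.0007*np.cos(a),c[1]-.0007*np.sin(a)
    arm.move_ptp([x,y,.16],down(a)); arm.line_to([x,y,z],speed=.15)
    print('tcp',np.array(arm.get_tcp_pos()),'want',x,y)
    arm.grip(0.0); print('w',arm.get_grip_width(),arm.get_grip_force())
    arm.line_to([x,y,.2],speed=.2); arm.dwell(.2)
    print('F',np.array(arm.get_ft_force()),'w',arm.get_grip_width())
E
python3 - <<'E'
from h import *
import pickle
res=pickle.load(open('res.pkl','rb'))
(c,a)=res['red']
arm.grip(.07)
pick(c,a)
im,pose=shot('pics/held_red.png')
zt=pose[0][2]-.078+.04
cc,s,aa=measure(im,pose,'red',zt,pose[0][:2])
print('tag',cc,s,aa,'tool xy',pose[1].T@(np.array([*cc,zt])-pose[0]),arm.get_t())
E
```

```text
tcp [ 0.4332 -0.1209  0.0796] want 0.43233985 -0.120328784
w 0.0349923135839448 60.75385808944702
F [-0.1763  0.2222 -1.702 ] w 0.03529534197185931
tag (0.43094692993164063, -0.11882211303710938) [27.839582443237305, 45.61872100830078] 0.21189766 tool xy [0.0005 0.0012 0.038 ] 7.6667
```

View pics/held_red.png

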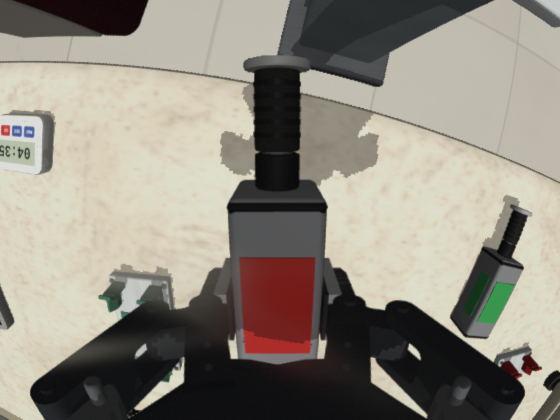

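The red module is held level and centred, with its tag at (277,305). In hand it reads about 1.2 mm off laterally, which is camera bias, so I'll compensate for that when placing.

```bash
cat >> h.py <<'E'
def place(c,a,off,zseat=.0905,yaw=None):
    R=down(a); p=np.array([*c,0.])-R@np.array([off[0],off[1],0]); p=p[:2]
    arm.move_ptp([*p,.2],R); arm.line_to([*p,.135],speed=.15); arm.dwell(.3)
    e=p-np.array(arm.get_tcp_pos())[:2]; print('hover err',e,np.array(arm.get_tcp_pos())[2])
    p=p+e; z0=np.array(arm.get_ft_force())
    for z in (.118,.110,.104,.098,.094,zseat):
        arm.line_to([*p,z],speed=.06); f=np.array(arm.get_ft_force())-z0
        print(z,np.array(arm.get_tcp_pos()),f)
        if abs(f[2])>8 or np.hypot(*f[:2])>10: print('CONTACT'); break
    return p
E
python3 - <<'E'
from h import *
import pickle
res=pickle.load(open('res.pkl','rb'))
c,a=res['nestred']; a+=np.pi/2
p=place(c,a,(.0012,.0012))
arm.dwell(.3);print(np.array(arm.get_tcp_pos()),np.array(arm.get_ft_force()),arm.get_t())
im,pose=shot('pics/place_red.png')
E
```

```text
hover err [-0.0005 -0.0001] 0.13602577912468455
0.118 [0.6194 0.2542 0.1171] [-0.4085 -1.5683  0.2371]
0.11 [0.6196 0.2542 0.1094] [ 0.9934 -1.6193  0.8634]
0.104 [0.6196 0.2542 0.1034] [ 0.9187 -2.0741 -0.474 ]
0.098 [0.6195 0.2542 0.0974] [ 0.3444 -1.3515  0.678 ]
0.094 [0.6197 0.2542 0.0936] [ 0.5228 -0.8737  0.4573]
0.0905 [0.6207 0.2544 0.0913] [ 2.2579 -0.3178  4.4838]
[0.6207 0.2545 0.0914] [3.0786 1.7455 5.2959] 12.1167
```

Contact came at 0.0914, which is the grasp height plus the 12 mm floor, so it's seated. I'll release, check, and pick the green module.

```bash
python3 - <<'E'
from h import *
import pickle
res=pickle.load(open('res.pkl','rb'))
arm.grip(.06); p=np.array(arm.get_tcp_pos())
arm.line_to([p[0],p[1],.2],speed=.2)
im,pose=shot('pics/after_red.png')
c,a=res['nestred']; a+=np.pi/2
cc,s,aa=measure(im,pose,'red',.052,p[:2]); print('red tag in nest',cc,s,aa,'nest',c,a)
v1=rectify(im,pose,.052,c,a,half=(.13,.07))
c,a=res['green']
pick(c,a)
im,pose=shot('pics/held_green.png'); zt=pose[0][2]-.0793+.04
cc,s,aa=measure(im,pose,'green',zt,pose[0][:2])
print('tag',cc,s,aa,'tool xy',pose[1].T@(np.array([*cc,zt])-pose[0]),arm.get_t())
cv2.imwrite('pics/c1.png',np.hstack([cv2.resize(v1,(400,216)),cv2.resize(im,(400,300))[:216]]))
E
```

```text
red tag in nest (0.6207713623046875, 0.2556296691894531) [28.22769546508789, 45.635562896728516] 0.23899093 nest (0.6189076538085938, 0.25523991394042966) 0.23929083
tcp [0.4729 0.1147 0.0788] want 0.47220758 0.11447565
w 0.03508921820118206 61.14763140678406
F [ 1.0059 -0.278  -1.242 ] w 0.0352623650424815
tag (0.4710932922363281, 0.1158988265991211) [28.10862922668457, 46.12923812866211] -0.013420626 tool xy [0.0003 0.0014 0.0393] 16.1583
```

View pics/c1.png

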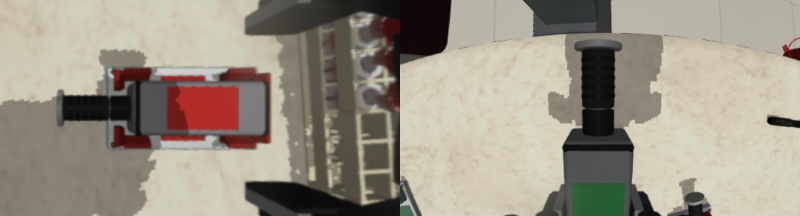

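The red module lies flat in its nest, yaw matching to 0.0003, with the rod through the notch at (120,107). The green one is held. Now I'll place it.

```bash
python3 - <<'E'
from h import *
import pickle
res=pickle.load(open('res.pkl','rb'))
c,a=res['nestgreen']; a+=np.pi/2
p=place(c,a,(.0002,.0013),zseat=.0900)
arm.dwell(.3);print(np.array(arm.get_tcp_pos()),np.array(arm.get_ft_force()),arm.get_t())
f=arm.get_ft_force()
if f[2]>1.5 and arm.get_tcp_pos()[2]<.0935:
    arm.grip(.06); p=np.array(arm.get_tcp_pos()); arm.line_to([p[0],p[1],.2],speed=.2); arm.dwell(.1)
    im,pose=shot('pics/after_green.png')
    cc,s,aa=measure(im,pose,'green',.052,p[:2]); print('tag in nest',cc,s,aa,'nest',c,a)
    v=rectify(im,pose,.032,c,a,half=(.14,.07)); cv2.imwrite('pics/c2.png',v)
E
```

```text
hover err [-0.0004  0.0003] 0.13599339625349982
0.118 [ 0.5841 -0.2262  0.1172] [ 1.0021 -1.0503 -0.2278]
0.11 [ 0.5843 -0.2263  0.1094] [ 0.5755 -0.51   -0.3688]
0.104 [ 0.5843 -0.2263  0.1035] [ 0.8501 -0.561  -0.2314]
0.098 [ 0.5843 -0.2263  0.0974] [ 0.0067 -0.5673  0.2841]
0.094 [ 0.5844 -0.2263  0.0937] [ 1.4522 -0.5063  0.1649]
0.09 [ 0.5851 -0.2268  0.0913] [-0.9457  2.5535  9.8238]
CONTACT
[ 0.5851 -0.2268  0.0913] [-2.6571  1.1516  7.6449] 20.4083
tag in nest (0.584970458984375, -0.22554974365234376) [27.940732955932617, 46.10544204711914] 0.17202403 nest (0.5845714721679688, -0.225474365234375) 0.1724137
```

View pics/c2.png

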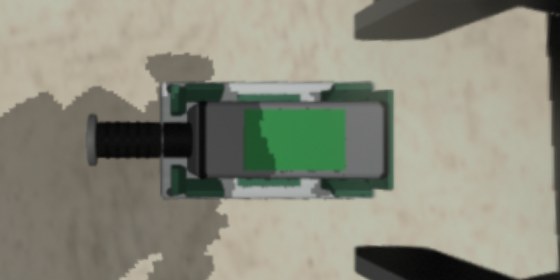

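The green module is seated, yaw matching to 0.0004, with the flange at (92,140) and the rod through the notch. Next I'll grip the ribbed sleeve with the wrist flipped, so the camera faces the nose and band.

```bash
python3 - <<'E'
from h import *
import pickle
res=pickle.load(open('res.pkl','rb'))
c,a=res['nestgreen']; a+=np.pi/2; R=down(a+np.pi); ax=np.array([np.cos(a),np.sin(a)])
g=np.array([.5843,-.2269])-.077*ax
q=arm.inverse_kinematics([*g,.2],R); print(q)
arm.move_ptp([*g,.16],R); arm.dwell(.3); e=g-np.array(arm.get_tcp_pos())[:2]; print('err',e)
arm.line_to([*(g+e),.086],speed=.12); arm.dwell(.3)
im,pose=shot('pics/g0.png'); print('tag before',measure(im,pose,'green',.052,c),pose[0],np.array(arm.get_ft_force()))
arm.grip(0.); arm.dwell(.2)
im,pose=shot('pics/g1.png'); print('tag gripped',measure(im,pose,'green',.052,c),pose[0],np.array(arm.get_ft_force()),arm.get_grip_width(),arm.get_t())
pickle.dump((g,e,a,pose),open('pull.pkl','wb'))
E
```

```text
[-0.6738 -0.0044 -0.203   1.3722  0.      2.2954]
err [-0. -0.]
tag before ((0.5848192138671875, -0.2256200408935547), [28.158302307128906, 46.117374420166016], np.float32(0.1754181)) [ 0.5087 -0.2404  0.0866] [0.0844 0.4488 0.3376]
tag gripped ((0.5847032470703125, -0.22567552185058593), [28.21956443786621, 46.28441619873047], np.float32(0.16769513)) [ 0.5084 -0.2401  0.0861] [-1.9518  0.779   2.3044] 0.015996200848833474 26.325
```

View pics/g1.png

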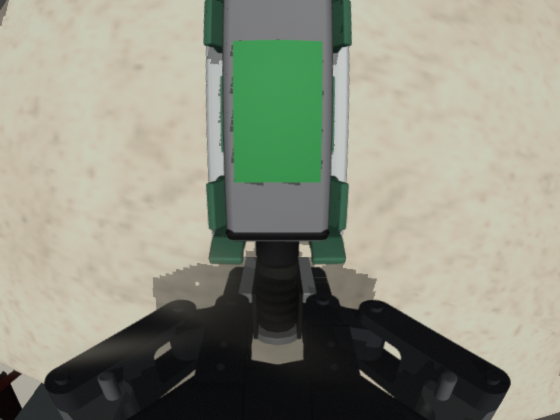

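The gripper holds the sleeve at (277,285), with the nose visible just above it and the module square. Now I'll pull in steps, tracking both the grip's travel and the module's slide.

```bash
cat >> h.py <<'E'
import pickle
def state(fn,q=True):
    g,e,a,pose0=pickle.load(open('pull.pkl','rb')); ax=np.array([np.cos(a),np.sin(a)])
    im,pose=shot(fn); t=np.array(measure(im,pose,'green',.052,(.584,-.2256))[0])
    tr=-(pose[0][:2]-pose0[0][:2])@ax; sl=-(t-np.array([.5847,-.22568]))@ax
    h=cv2.cvtColor(im,cv2.COLOR_BGR2HSV); m=cv2.inRange(h,(95,110,40),(130,255,255)); m[:, :200]=0; m[:,360:]=0
    b=blobs(m,15); box=[cv2.boundingRect(x) for x in b[:2]]
    print('travel %.4f slide %.4f q %.4f'%(tr,sl,tr-sl),'z',pose[0][2],'F.ax',np.array(arm.get_ft_force())[:2]@ax,np.array(arm.get_ft_force()),'band',box,'w',arm.get_grip_width(),arm.get_t())
    return tr-sl,im,pose,box
def pull_to(d):
    g,e,a,pose0=pickle.load(open('pull.pkl','rb')); ax=np.array([np.cos(a),np.sin(a)])
    arm.line_to([*(pose0[0][:2]-d*ax),.0865],speed=.04); arm.dwell(.3)
E
python3 - <<'E'
from h import *
for i,d in enumerate((.012,.026,.037)):
    pull_to(d); q,im,pose,box=state(f'pics/p{i}.png')
E
```

```text
travel 0.0119 slide 0.0024 q 0.0094 z 0.08646825849045543 F.ax 4.379758331462956 [ 4.4278  0.1025 -3.723 ] band [] w 0.015990318542227912 27.125
travel 0.0258 slide 0.0068 q 0.0190 z 0.08653069292652886 F.ax 5.428049979613753 [ 5.5807 -0.4076 -2.3072] band [] w 0.01655120353434249 27.975
travel 0.0366 slide 0.0122 q 0.0244 z 0.08661638475732211 F.ax 6.805004596484844 [ 6.8357  0.4116 -3.88  ] band [] w 0.016453168815647908 28.75
```

A 12 mm slide is more than the play allows. The tag is being cut off by the image's top edge, so I'll track its near edge instead, re-evaluating the saved pictures.

```bash
python3 - <<'E'
from h import *
s=open('h.py').read()
s=s.replace("t=np.array(measure(im,pose,'green',.052,(.584,-.2256))[0])","ne=near_edge(im,pose,ax)").replace("sl=-(t-np.array([.5847,-.22568]))@ax","sl=near_edge(cv2.imread('pics/g1.png'),pose0,ax)-ne")
s+='''
def near_edge(im,pose,ax):
    m=mask(im,'green'); m[:,:236]=0; m[:,318:]=0
    c=blobs(m,200)[0][:,0,:]; rows=[c[c[:,0]==u][:,1].max() for u in range(245,310,3) if (c[:,0]==u).any()]
    return plane(ray_wrist((277.,np.median(rows)+.5),pose),.052)[:2]@ax
'''
open('h.py','w').write(s)
E
python3 - <<'E'
from h import *
g,e,a,pose0=pickle.load(open('pull.pkl','rb')); ax=np.array([np.cos(a),np.sin(a)])
n0=near_edge(cv2.imread('pics/g1.png'),pose0,ax)
q,im,pose,box=state('pics/p3.png')
for i,tr in enumerate((.0119,.0258,.0366)):
    ps=(pose0[0]-tr*np.r_[ax,0],pose0[1]); print(tr, n0-near_edge(cv2.imread(f'pics/p{i}.png'),ps,ax))
cv2.imwrite('pics/c3.png',cv2.resize(im[60:360,170:390],(586,600)) if False else cv2.resize(im[100:340,180:380],(500,600),interpolation=cv2.INTER_CUBIC))
print(im[100:300:6,277])
E
```

```text
travel 0.0366 slide 0.0022 q 0.0343 z 0.0866183739314918 F.ax 6.6304221293093555 [ 6.6423  0.5048 -3.4488] band [] w 0.01594189698122424 28.8
0.0119 0.0024001116352523333
0.0258 0.002188481451407598
0.0366 0.002367192990688549
[[126 124 123]
 [126 125 123]
 [126 124 124]
 [127 125 124]
 [126 125 124]
 [121 120 119]
 [ 17  17  17]
 [ 70  70  69]
 [ 22  22  22]
 [ 31  30  31]
 [ 32  30  31]
 [ 29  29  29]
 [ 28  27  28]
 [ 26  25  24]
 [153 156 155]
 [152 156 155]
 [152 155 155]
 [152 155 154]
 [151 154 153]
 [150 153 153]
 [149 152 152]
 [148 151 151]
 [148 151 151]
 [148 151 150]
 [147 150 150]
 [147 150 149]
 [145 148 148]
 [144 148 147]
 [ 32  35  37]
 [ 38  41  41]
 [ 25  27  29]
 [ 25  27  27]
 [ 20  21  22]
 [ 23  25  25]]
```

View pics/c3.png

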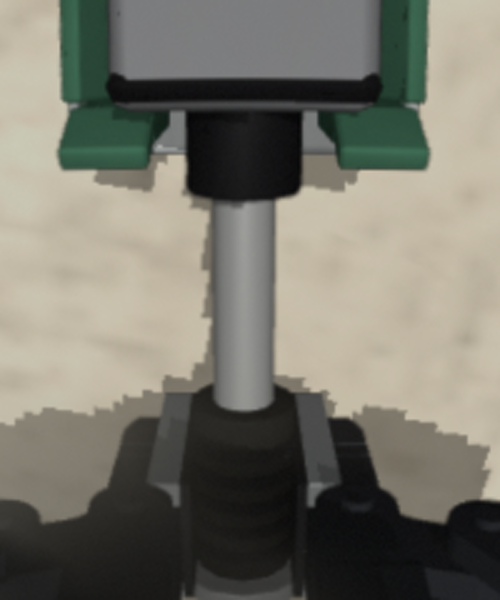

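The slide is a steady 2.3 mm, so the module is against the end wall. That puts q at about 34.3 mm with no band showing yet, which is right because the band starts at 35. I'll pull the rest and use the band to fine-tune.

```bash
python3 - <<'E'
from h import *
for i,d in enumerate((.0405,.0425,.0432)):
    pull_to(d); q,im,pose,box=state(f'pics/f{i}.png')
    g,e,a,_=pickle.load(open('pull.pkl','rb')); ax=np.array([np.cos(a),np.sin(a)])
    col=im[170:215,277].astype(int); sat=col[:,0]-col[:,2]
    rows=170+np.where(sat>25)[0]; nose=170+np.where(col.max(1)>60)[0][0]
    print('first bright row',nose,'blue rows',rows.min() if len(rows) else None,rows.max() if len(rows) else None)
    if len(rows):
        X=[plane(ray_wrist((277.,r),pose),.037)[:2]@ax for r in (rows.min(),rows.max()+1)]; print('band len mm',(X[0]-X[1])*1e3)
    print(im[nose-4:nose+26:1,277].tolist() if i==2 else '')
E
```

```text
travel 0.0400 slide 0.0022 q 0.0378 z 0.08667186512161044 F.ax 6.285817213470678 [ 6.323   0.3296 -4.283 ] band [(264, 170, 27, 6)] w 0.015846035970344924 29.4
first bright row 171 blue rows 171 176
band len mm 2.2726385191182974

travel 0.0420 slide 0.0024 q 0.0396 z 0.08668459378805507 F.ax 6.8333432182509535 [ 6.8385  0.5612 -3.3378] band [(264, 165, 27, 11)] w 0.016270657977107084 30.0
first bright row 170 blue rows 170 176
band len mm 2.6503268707412375

travel 0.0427 slide 0.0024 q 0.0403 z 0.08668733003755771 F.ax 7.651865976540989 [ 7.6295  0.7897 -3.0636] band [(264, 163, 27, 13)] w 0.016384455474472173 30.6
first bright row 170 blue rows 170 176
band len mm 2.650426007228257
[[137, 69, 34], [148, 74, 37], [161, 81, 41], [162, 82, 41], [162, 82, 41], [162, 81, 41], [162, 82, 41], [162, 82, 42], [161, 81, 41], [160, 86, 55], [157, 126, 118], [154, 154, 153], [153, 156, 157], [155, 157, 157], [154, 157, 157], [155, 157, 157], [154, 157, 156], [154, 157, 156], [154, 157, 156], [154, 157, 156], [153, 156, 156], [154, 157, 156], [153, 156, 156], [153, 155, 155], [153, 156, 156], [153, 156, 155], [152, 155, 155], [153, 156, 156], [153, 155, 156], [152, 155, 155]]
```

```bash
python3 - <<'E'
from h import *
q,im,pose,box=state('pics/f9.png')
g,e,a,_=pickle.load(open('pull.pkl','rb')); ax=np.array([np.cos(a),np.sin(a)])
print(im[150:180,277].tolist())
X=[plane(ray_wrist((277.,r),pose),.037)[:2]@ax for r in (box[0][1],box[0][1]+box[0][3])]; print('band vis mm',(X[0]-X[1])*1e3)
cv2.imwrite('pics/c4.png',cv2.resize(im[100:220,200:360],(800,600),interpolation=cv2.INTER_CUBIC))
E
```

```text
travel 0.0427 slide 0.0022 q 0.0405 z 0.08667976013056031 F.ax 7.445246380136798 [ 7.4959  0.3527 -3.0824] band [(264, 163, 27, 13)] w 0.016119845323225586 30.65
[[31, 30, 31], [31, 29, 30], [32, 29, 30], [30, 29, 30], [30, 29, 29], [30, 29, 29], [30, 28, 29], [30, 28, 29], [29, 28, 29], [30, 28, 29], [28, 27, 28], [28, 27, 28], [28, 26, 27], [32, 27, 26], [70, 41, 28], [117, 59, 30], [137, 69, 35], [148, 75, 38], [161, 81, 41], [162, 83, 42], [161, 81, 40], [162, 81, 41], [161, 81, 41], [161, 81, 40], [162, 81, 41], [161, 87, 56], [157, 126, 118], [154, 154, 153], [154, 157, 157], [155, 158, 157]]
band vis mm 4.902487008173251
```

View pics/c4.png

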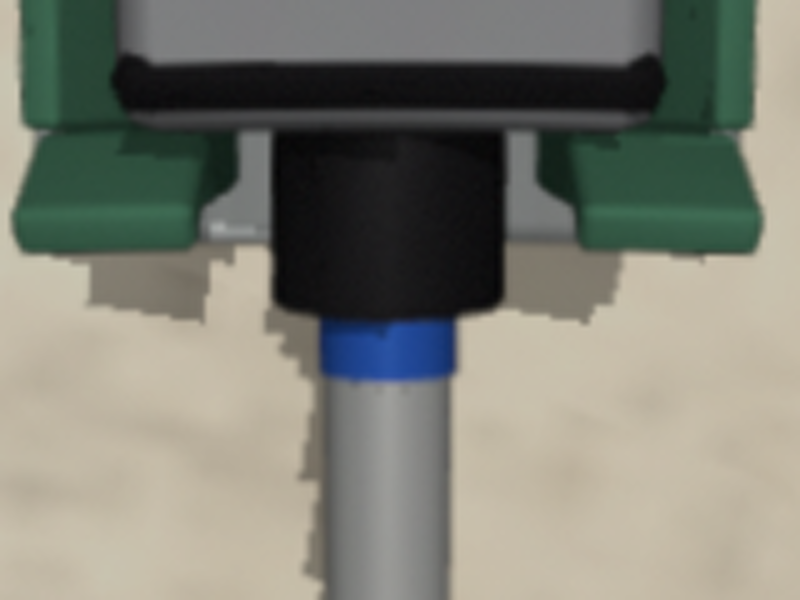

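The whole band is visible at (388,348) in the crop, with its inner edge level with the nose. It reads 4.9 mm of its 5, q is about 40.4 mm, and the force fits the spring. The module is still seated, so I'm handing in.

```bash
python3 -c "
from cell import arm
print(arm.get_t(),arm.finish_job())"
```

```text
the job is handed in; nothing more can be done
30.65 None
```

The job is handed in at 30.65 s: the red and green modules are seated in their own nests, and the green rod is held at about 40 mm of pull with the whole blue band showing. The bottle, timer and pen were not touched.

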